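# Hang up the pipette and cover the tube rack

## Task

The pipette has been left standing in the middle of the tube rack: lift it out and hang it by its finger rest on the sprung bar of the pipette stand, and before letting go tug it gently down until the bar dips about a centimetre (not on to its stop), to be sure that it is held, then leave it hanging freely. Then pick up the cover plate by its grip, keep it level, and lower it onto the rack so that both pins enter its holes and it lies fully home before you let go. Leave the other things on the bench where they are.

Things in the scene. Friction and masses are not known exactly. Their poses are not given: they have to be found in the camera images.
- pipette_grip (a point): Grey hand pipette (130 g), loose, upright in the rack at the start. Point: centre of its upper handle, 150 mm above the nose's end. Handle 30 mm (x) by 26 mm (y), from 80 mm below this point to 30 above; plunger to 45 above. The 70 mm nose under it, 12 mm thick, stands in the rack: lift 75 mm. z up, x to the finger rest's side. Grip it from above across the 26 mm (y).
- pipette_rest (a point): Where the bar should lie: underside of the pipette's finger rest, in its middle; 28 mm along x and 12 mm above pipette_grip, same axes. The rest is a 14 mm wide prong, 28 mm out from the handle's +x face, that ends in a lip turned 12 mm down; gap between handle and lip 22 mm.
- hanger_bar (a point): Middle of the top of the stand's level steel bar, 8 mm thick, 229 mm above the bench. z up, y along the bar, x from the robot's side towards the stand's posts. Two arms carry it, at y = +-34 mm: the rest's lip drops behind the bar (+x) between them, the pipette stays on the -x side, its x along this x.
- hanger (a joint): How far the sprung bar is pushed down, in m: 0 unloaded, 0.020 at its stop. The spring gives 0.4 N per mm; the pipette's weight alone dips it 2 to 5 mm.
- rack_seat (a point): Centre of the white tube rack's flat top, 75 mm above the bench, fixed. Rack 190 mm (x) by 80 mm (y), with orange-capped tubes below the top and the pipette's 18 mm socket at this point. Two steel locating pins stand on the top at x = +80 and -80 mm, y = 0: 8 mm thick, 22 mm tall, tapering to 3 mm over the last 9 mm. z up.
- cover_grip (a point): Aluminium cover plate (250 g), loose, flat on the bench: 190 mm (x) by 80 mm (y) by 8 mm, a 10.5 mm hole through it at x = +80 and -80 mm, y = 0; fits either way round. Its black grip is an upright bar on its middle, 60 mm along x, 16 mm thick in y, 50 mm tall. Point: middle of the grip, 36 mm above the underside. z up. Grip it from above across y.
- cover_under (a point): Centre of the underside of the cover plate, 36 mm under cover_grip; same axes. It lies on rack_seat when the cover is home.
- stand: Pipette stand, fixed: dark steel base 140 x 130 x 14 mm, two steel posts 250 mm tall, 45 mm behind the bar. Origin under the base's centre; axes as hanger_bar, which lies 20 mm to its -x side. A rubber bumper 77 mm below the bar's top, its face 8 mm nearer (-x) than the bar's middle line, keeps the hung pipette within 0.2 rad of upright.
- bottle_a: Bystander: clear glass bottle with an orange screw cap, 60 mm diameter, 125 mm tall, standing on the bench; origin at the centre of its underside. Leave it alone.
- bottle_b: Bystander: small jar with a blue cap, 44 mm diameter, 60 mm tall, standing on the bench; origin at the centre of its underside. Leave it alone.
- beaker: Bystander: glass beaker, 68 mm diameter, 85 mm tall, standing on the bench; origin at the centre of its underside. Leave it alone.
- dish: Bystander: closed petri dish, 60 mm diameter, 15 mm tall, standing on the bench; origin at the centre of its underside. Leave it alone.
- timer: Bystander: flat white timer, 55 x 55 x 18 mm, standing on the bench; origin at the centre of its underside. Leave it alone.
Not all that is in view belongs to the job. Leave any turquoise look-alike of the stand alone. Leave any yellow look-alike of the part that bears cover_grip alone.

How it is judged:
By the outcome, as a careful person would: the job done as asked, in the order asked, and still so for the second after the job is handed in, with the robot touching nothing.
It also fails if it takes over 66 s, if anything falls off the work surface, if the arm or the gripper's body presses on something with over 40 N, if the wrist force passes 120 N, or if a joint passes its speed limit or range.

## Robot

A 7-joint arm with a two-finger parallel gripper is mounted at the origin on the work surface. World frame = base frame: x ahead of the robot, y to its left, z up, the work surface at z = 0. Lengths are in m, angles in rad, forces in N, time in s.
With the tool pointing down it reaches from about 0.425 to 0.925 m from the base axis. Payload 6.8 kg.
Tool frame: the origin (TCP) lies midway between the tips of the shut fingers; the grasp point (between the pads) lies r.grip_point_offset behind it (r.grip_point_offset is the distance from the TCP to the grasp point, in m); z points along the fingers, y is the direction in which the jaws open and shut (so a half turn about z gives the same grasp; the last joint's range is limited). The gripper opens to 85 mm and grips with 20 to 120 N. Pads are 22 mm wide; open, the fingers measure 114 mm over their backs; the gripper's body (76 mm by 85 mm) begins 54 mm behind the grasp point. The pads swing forward as they close: fully open they stand 13 mm farther back than shut.
Start: joints at [1.229, 0.477, 0.022, 1.555, -0.011, 1.109, -0.083], TCP at [0.156, -0.657, 0.199] pointing down, gripper open.
Joint ranges: [-2.96, 2.96], [-0.34, 2.1], [-1.41, 1.46], [0.24, 2.44], [-1.37, 4.51], [0.17, 1.92], [-2.96, 2.96]. Speed limits (rad/s): [2.39, 2.39, 3.14, 3.14, 3.14, 3.14, 3.14].

## Interface

Orientations are given as a rotation vector (axis times angle).
In Python, from bench import r gives the robot as it stands. The module is installed in compiled form; this text tells all that it offers.
- The arm moves only by the tool play_rows, never from a script. Its argument "deltas" is a list of rows, each a list of 3 entries, a list of its own where there are three numbers: the finger opening in mm, from 0 to 85.4, then the shift along the tool's x, y, z in mm, then the turn, a rotation vector about the tool's x, y, z in rad. A call has 1 to 8 rows; each row is the pose to reach, as a shift and turn from the pose measured when the call began, along the tool's axes at that moment; what a row does not reach only later rows make up. A row lasts 1/8 s, in which the tool goes at most 62.5 mm and 10.7 degrees, less where a joint would pass 70% of its speed; a pose out of reach is approached as far as the arm can. A call with a gripper value outside its range is refused whole. The fingers move at their own pace and stop on an object; "squeeze" is the grip in N (left out, the last holds). Time passes only in rows, so rows that repeat a pose let the fingers close. It gives the time, the measured TCP pose, the force and the opening at its end, in the units of the state.
- r.get_obs(): the state, without advancing time (a new reading comes with each control period).
- r.grab_frame(name): name is "scene" or "top" or "wrist"; returns (picture, depth): 420x560x3 uint8, red, green, blue; 420x560 float32, m along the optical axis (not along the pixel's ray), 0 where there is no reading.
- r.camera_model(name): a dict with "mtx" (3x3 intrinsics, pixels), "rvec" (rotation vector, rad) and "tvec" (3), from world to camera coordinates, as OpenCV has them; the wrist camera has in their place "T_tool_cam" (4x4, takes a point from camera to tool coordinates, whose origin is the TCP and whose axes are the flange's). Camera axes: x right, y down, z forward; pixel columns grow to the right and rows downward; lengths in m; the calibration is good to about 2 mm. The wrist camera is an equidistant fisheye: a pixel r from the principal point sees the ray r / f radians off the axis. A picture is of the moment at which its call begins: read the wrist's pose just before it. camera_model takes no time and is no camera call.
- r.hand_in(): hands the job in, once; it reports no verdict.
The state is a dict: "clock": time; "joints": joint angles; "qvel": joint speeds; "tau": joint torques, N m; "tcp_pos": TCP position; "orientation": TCP orientation; "contact_force": force on the tool from outside, world axes, zero at the start; "moment": the same for the moment, N m; "grip_width": finger opening in m.
Only numpy, scipy, OpenCV 4.12 (cv2) and the standard library are available. Lean on these libraries where they do the work, as an engineer would, in place of code of your own. Each camera call takes 0.05 s, during which the arm holds its last target. There are 200 camera calls.

## Working session

There is one attempt and no reset: what is moved stays moved. The work goes in short steps, Python scripts to look and compute and a tool call to move; the robot and the scene stay as the last step left them, time stands still between calls to the robot, and variables do not carry over. Pictures are saved under pics/ and viewed, about 8 in all and at most 12, crops included, and the job is handed in when it is done.

Besides the shell and the picture viewer there is one more tool, called after "Call:" as name(argument=value, ...), one argument or row to a line, values as JSON. play_rows: Moves the arm, as the interface text tells. Its arguments: {"type":"object","properties":{"deltas":{"type":"array"},"squeeze":{"type":"number"}},"required":["deltas"]}

```bash
mkdir -p pics
cat > h.py <<'E'
import numpy as np, cv2
from bench import r
from scipy.spatial.transform import Rotation as R
def cam(n):
    m=r.camera_model(n); Rm=R.from_rotvec(np.ravel(m['rvec'])).as_matrix(); return np.array(m['mtx']),Rm,np.ravel(m['tvec'])
def ray(n,uv):
    K,Rm,t=cam(n); d=np.linalg.inv(K)@np.array([uv[0],uv[1],1.]); return -Rm.T@t, Rm.T@d
def onz(n,uv,z):
    o,d=ray(n,uv); return o+d*(z-o[2])/d[2]
def cloud(n,depth):
    K,Rm,t=cam(n); v,u=np.mgrid[:depth.shape[0],:depth.shape[1]]
    p=np.stack([(u-K[0,2])/K[0,0]*depth,(v-K[1,2])/K[1,1]*depth,depth],-1)
    return (p-t)@Rm
def tri(a,b):
    (o1,d1),(o2,d2)=a,b
    s=np.linalg.lstsq(np.stack([d1,-d2],1),o2-o1,rcond=None)[0]
    p,q=o1+s[0]*d1,o2+s[1]*d2; return (p+q)/2,np.linalg.norm(p-q)
def save(n,im): cv2.imwrite('pics/'+n+'.png',cv2.cvtColor(im,cv2.COLOR_RGB2BGR))
E
python3 - <<'E'
from h import *
o=r.get_obs(); print(o, r.grip_point_offset)
for n in('scene','top'):
    im,d=r.grab_frame(n); np.savez('pics/'+n+'.npz',im=im,d=d); save(n,im)
    print(n,cam(n)[0].round(1).tolist(), ray(n,(280,210)), (d>0).mean())
print(r.camera_model('wrist'))
E
```

```text
{'clock': 0.0, 'joints': array([ 1.22892569,  0.47777426,  0.02237316,  1.55646196, -0.01147019,
        1.10929266, -0.08309546]), 'qvel': array([-8.15427182e-05, -5.49084629e-04,  8.17130246e-04, -1.80130953e-03,
        2.39582203e-04,  1.04393320e-03,  6.90933296e-04]), 'tau': array([-1.29135742e-04, -5.96462452e+01,  1.60780605e+00, -2.81200433e+01,
        1.23868149e-02,  9.48310015e-03,  2.20967837e-05]), 'tcp_pos': array([ 0.15616195, -0.65601782,  0.19783932]), 'orientation': array([-3.11840033e+00, -3.66179500e-01,  6.03216149e-04]), 'contact_force': array([-0.48611169, -0.43495364, -0.1275684 ]), 'moment': array([ 0.00724484,  0.00013198, -0.01494037]), 'grip_width': 0.0852623013606694} 0.0187
scene [[389.5, 0.0, 276.7], [0.0, 389.5, 206.8], [0.0, 0.0, 1.0]] (array([0.99706655, 0.73004914, 0.7208287 ]), array([-0.44951879, -0.69469926, -0.56166379])) 0.9959566326530612
top [[417.2, 0.0, 271.4], [0.0, 417.2, 211.0], [0.0, 0.0, 1.0]] (array([0.30990285, 0.02039668, 1.3786913 ]), array([ 0.1852373 , -0.03197687, -0.98239462])) 0.996016156462585
{'mtx': array([[325.1922621 ,   0.        , 280.28127033],
       [  0.        , 325.1922621 , 212.08319822],
       [  0.        ,   0.        ,   1.        ]]), 'T_tool_cam': array([[-1.00104074e-03, -9.49656816e-01, -3.13290489e-01,
         8.04403626e-02],
       [ 9.99999388e-01, -8.03302264e-04, -7.60248601e-04,
         1.96569265e-04],
       [ 4.70308306e-04, -3.13291058e-01,  9.49657039e-01,
        -1.74562293e-01],
       [ 0.00000000e+00,  0.00000000e+00,  0.00000000e+00,
         1.00000000e+00]])}
```

View pics/scene.png

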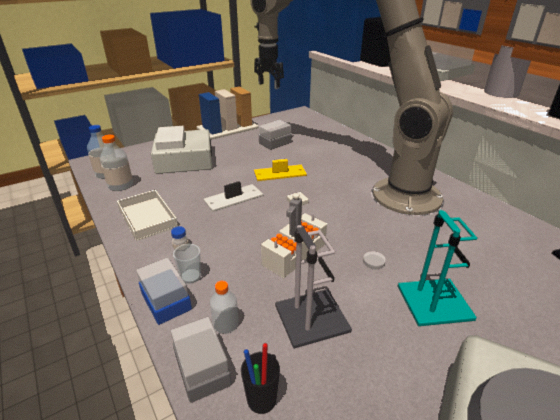

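View pics/top.png

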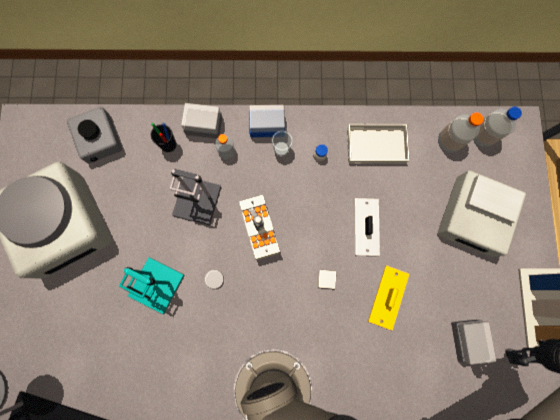

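The stand could be the dark one at top (195,197) or the turquoise one at (152,285). Dark steel fits the description. The cover could be the aluminium plate with the black grip at top (368,226) or the yellow one at (390,297), and the aluminium one fits. I'll confirm both in an enlarged mosaic.

Run:
```python
from h import *
t=np.load('pics/top.npz');s=np.load('pics/scene.npz')
def crop(im,x,y,w,h,W,H): return cv2.resize(im[y:y+h,x:x+w],(W,H),interpolation=cv2.INTER_CUBIC)
a=crop(t['im'],160,160,66,66,400,400-0)[:300*0+400]
m=np.zeros((600,800,3),np.uint8)
m[:300,:400]=crop(t['im'],160,155,80,60,400,300)   # 5x
m[:300,400:]=crop(t['im'],220,190,80,75*80//100,400,300) #5x
m[300:,:400]=crop(t['im'],330,190,80,60,400,300)
m[300:,400:]=crop(s['im'],255,180,120,90,400,300)
save('mos',m)
for n,f in(('top',t),('scene',s)):
    c=cloud(n,f['d'])
    np.save('pics/c_'+n,c)
c=np.load('pics/c_top.npy')
for u,v in [(189,185),(195,210),(258,222),(260,205),(368,226),(360,245),(322,153),(300,250)]: print((u,v),c[v,u].round(4))
```

```text
(189, 185) [0.6521 0.2813 0.0143]
(195, 210) [0.567  0.2587 0.0126]
(258, 222) [0.4999 0.0455 0.1824]
(260, 205) [0.5751 0.0419 0.0589]
(368, 226) [ 0.5074 -0.3051  0.0564]
(360, 245) [ 0.4512 -0.2876  0.0089]
(322, 153) [ 0.749  -0.1616  0.0645]
(300, 250) [ 0.4351 -0.0898  0.0034]
```

View pics/mos.png

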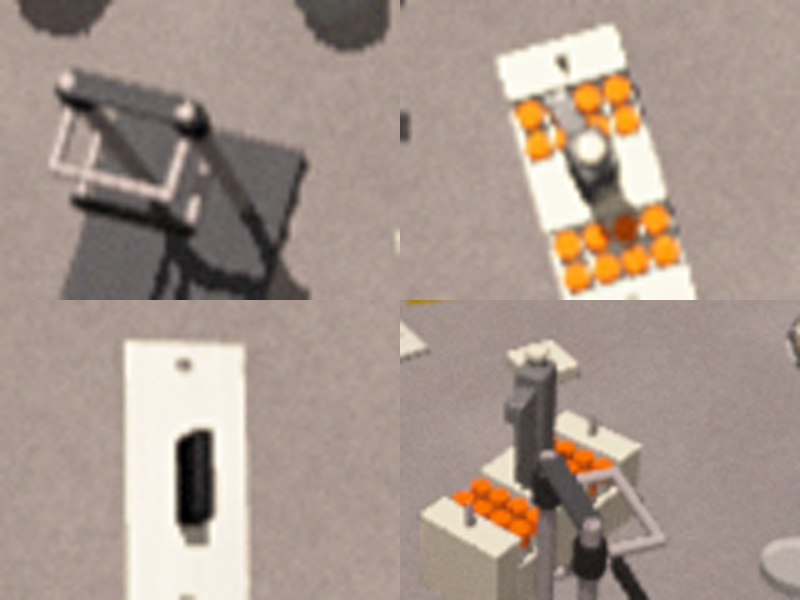

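The mosaic confirms both picks:
- **Dark stand:** the silver bar runs from about top px (171,188) to (194,193), with the posts above it in the image (+x side).
- **Pipette:** plunger at about (258,220), finger rest towards (252,211), which is roughly +x.
- **Rack pins:** about (252.6,202.4) and (266.3,249.5).
- **Cover:** white-aluminium plate with a black grip and holes at about (366.5,203) and (367,249).

Next I'll get positions.

Run:
```python
from h import *
t=np.load('pics/top.npz');s=np.load('pics/scene.npz')
ct=np.load('pics/c_top.npy');cs=np.load('pics/c_scene.npy')
def rect(p):
    (c,wh,a)=cv2.minAreaRect((p[:,:2]*1000).astype(np.float32)); return np.round(c,1),np.round(wh,1),round(a,1)
def near(c,x,y,rr,z0,z1):
    m=(np.hypot(c[...,0]-x,c[...,1]-y)<rr)&(c[...,2]>z0)&(c[...,2]<z1); return c[m]
for nm,c in(('top',ct),('scene',cs)):
    print(nm)
    p=near(c,.5,.045,.13,.07,.085); print(' racktop',rect(p),p[:,2].mean())
    for z0,z1 in((.11,.14),(.14,.17),(.17,.2),(.2,.222)):
        p=near(c,.5,.045,.07,z0,z1); 
        if len(p)>4: print(' pip',z0,len(p),rect(p),p[:,2].max().round(4))
    p=near(c,.5074,-.3,.12,.005,.014); print(' plate',rect(p),np.median(p[:,2]))
    p=near(c,.5074,-.3,.06,.03,.08); print(' grip',rect(p),p[:,2].max())
    for z0,z1 in((.01,.022),(.215,.24),(.24,.27)):
        p=near(c,.58,.26,.13,z0,z1)
        if len(p)>4: print(' stand',z0,len(p),rect(p),np.median(p[:,2]))
# bar ends by rays at 229
for uv in((171,188),(194,193)): print('bar',onz('top',uv,.225))
for uv in((258,220),): print('plunger', onz('top',uv,.22))
for uv in((252.6,202.4),(266.3,249.5)): print('pin', onz('top',uv,.09))
for uv in((366.5,203),(367.3,249.5)): print('hole', onz('top',uv,.008))
```

```text
top
 racktop (array([505.9,  44.5]), array([189.9,  79.7]), 16.4) 0.07445443783611254
 pip 0.11 15 (array([497.1,  48.5]), array([31.9, 13.2]), 72.3) 0.139
 pip 0.14 23 (array([516.8,  55.9]), array([58.6, 21.4]), 34.6) 0.17
 pip 0.17 118 (array([518.1,  52.6]), array([57.1, 25.2]), 31.3) 0.1999
 pip 0.2 11 (array([505.7,  45.1]), array([12.6, 12.1]), 44.0) 0.2042
 plate (array([ 504.1, -295.9]), array([220.5, 217.8]), 83.5) 0.008125555765566643
 grip (array([ 514.4, -312.1]), array([16.9, 59. ]), 88.1) 0.06296491412818704
 stand 0.01 1182 (array([598.3, 256.7]), array([165.5, 180.3]), 53.7) 0.014300310121222801
 stand 0.215 181 (array([603.4, 251.7]), array([86.1, 56.2]), 82.4) 0.22889548634270357
 stand 0.24 152 (array([626.7, 248.9]), array([78.1, 16.7]), 74.2) 0.2497527435689861
scene
 racktop (array([507.4,  45.7]), array([192.1,  80.5]), 16.4) 0.07372577879342863
 pip 0.11 104 (array([510.3,  55.3]), array([20.3, 34.9]), 75.6) 0.1398
 pip 0.14 113 (array([519.8,  57.5]), array([55.5, 16.7]), 18.1) 0.1699
 pip 0.17 164 (array([520.8,  55.1]), array([60.6, 24.2]), 28.8) 0.1996
 plate (array([ 505.6, -311.2]), array([ 89.6, 212.7]), 86.0) 0.007773458569578511
 grip (array([ 516.5, -311.9]), array([21.1, 59.5]), 87.2) 0.060429145456651255
 stand 0.01 2450 (array([603.8, 256. ]), array([132.6, 139.5]), 75.7) 0.01352480987442606
 stand 0.215 389 (array([608.8, 255. ]), array([89.1, 58.1]), 75.3) 0.2274818865125696
 stand 0.24 229 (array([627.5, 249.8]), array([79.7, 16.3]), 75.5) 0.24927187884714358
bar [0.59037719 0.2915823  0.225     ]
bar [0.5759869  0.22604976 0.225     ]
plunger [0.49965682 0.0447033  0.22      ]
pin [0.57713285 0.06475032 0.09      ]
pin [0.42867696 0.02130781 0.09      ]
hole [ 0.5927915  -0.31529641  0.008     ]
hole [ 0.43641994 -0.31131967  0.008     ]
```

```bash
cat >> h.py <<'E'
def go(x,y,z,yaw):
    """print shift (mm, tool axes) and turn (rad) from here to TCP at x,y,z pointing down with tool x at yaw (deg)"""
    o=r.get_obs(); A=R.from_rotvec(o['orientation']); a=np.deg2rad(yaw)
    c,s=np.cos(a),np.sin(a); B=R.from_matrix(np.array([[c,s,0],[s,-c,0],[0,0,-1.]]))
    d=A.inv().apply(np.array([x,y,z])-o['tcp_pos'])*1000
    print('go',d.round(1).tolist(),(A.inv()*B).as_rotvec().round(3).tolist())
def st():
    o=r.get_obs(); M=R.from_rotvec(o['orientation']).as_matrix()
    print('t',round(o['clock'],2),'tcp',o['tcp_pos'].round(4),'yaw',np.rad2deg(np.arctan2(M[1,0],M[0,0])).round(2),'F',o['contact_force'].round(2),'w',round(o['grip_width'],4),'q',o['joints'].round(2))
def wgrab(n):
    o=r.get_obs(); im,d=r.grab_frame('wrist'); save(n,im)
    np.savez('pics/'+n+'.npz',im=im,d=d,p=o['tcp_pos'],o=o['orientation']); return im,d,o
def wray(f,uv):
    m=r.camera_model('wrist'); K=m['mtx']; T=m['T_tool_cam']
    q=np.array([(uv[0]-K[0,2])/K[0,0],(uv[1]-K[1,2])/K[1,1]]); th=np.hypot(*q)
    d=np.r_[q/th*np.sin(th),np.cos(th)] if th>1e-9 else np.array([0,0,1.])
    A=R.from_rotvec(f['o']).as_matrix()
    return A@T[:3,3]+f['p'], A@T[:3,:3]@d
def wonz(f,uv,z):
    o,d=wray(f,uv); return o+d*(z-o[2])/d[2]
def wcloud(f):
    m=r.camera_model('wrist'); K=m['mtx']; T=m['T_tool_cam']; D=f['d']
    v,u=np.mgrid[:D.shape[0],:D.shape[1]]; a=(u-K[0,2])/K[0,0]; b=(v-K[1,2])/K[1,1]; th=np.hypot(a,b)+1e-9
    s=np.tan(th)/th; P=np.stack([a*s*D,b*s*D,D],-1)
    A=R.from_rotvec(f['o']).as_matrix(); return (P@T[:3,:3].T+T[:3,3])@A.T+f['p']
E
python3 - <<'E'
from h import *
st(); go(.156,-.657,.36,13.4); go(.42,-.31,.36,0)
E
```

```text
t 0.1 tcp [ 0.1562 -0.6561  0.198 ] yaw 13.4 F [ 0.26 -0.07  0.35] w 0.0853 q [ 1.23  0.48  0.02  1.56 -0.01  1.11 -0.08]
go [-0.5, 0.6, -162.0] [-0.002, 0.0, -0.0]
go [336.8, -275.8, -161.6] [-0.002, 0.0, 0.234]
```

Call:
play_rows(
  deltas=[
    [85, [0, 0, -60], [0, 0, 0]],
    [85, [0, 0, -120], [0, 0, 0]],
    [85, [40, -35, -160], [0, 0, 0.03]],
    [85, [85, -70, -160], [0, 0, 0.06]],
    [85, [130, -107, -160], [0, 0, 0.09]],
    [85, [175, -143, -160], [0, 0, 0.12]],
    [85, [220, -180, -160], [0, 0, 0.15]],
    [85, [265, -217, -160], [0, 0, 0.18]],
  ],
)

```text
clock: 1.1
tcp_pos: [0.3645, -0.382, 0.358]
orientation: [-3.139, -0.083, 0.001]
contact_force: [1.5, -0.6, -1.1]
grip_width: 0.0846
```

Run:
```python
from h import *
st(); go(.46,-.31,.34,0); go(.49,.04,.33,20)
```

```text
t 1.1 tcp [ 0.3645 -0.382   0.358 ] yaw 3.03 F [ 1.52 -0.58 -1.07] w 0.0846 q [ 0.81  0.13 -0.14  1.67  0.02  1.35 -0.84]
go [99.1, -66.8, 18.0] [-0.002, 0.001, 0.053]
go [147.6, -414.7, 28.6] [-0.002, 0.0, -0.296]
```

Call:
play_rows(
  deltas=[
    [85, [50, -33, 9], [0, 0, 0.03]],
    [85, [99, -67, 18], [0, 0, 0.05]],
    [85, [99, -67, 18], [0, 0, 0.05]],
    [85, [99, -67, 18], [0, 0, 0.05]],
  ],
)

```text
clock: 1.6
tcp_pos: [0.4592, -0.3103, 0.3396]
orientation: [-3.14, -0.004, 0.003]
contact_force: [-0.3, 0.1, 0.0]
grip_width: 0.0849
```

Run:
```python
from h import *
wgrab('w1'); st(); f=np.load('pics/w1.npz'); c=wcloud(f)
hsv=cv2.cvtColor(f['im'],cv2.COLOR_RGB2HSV)
def rect(p):
    (cc,wh,a)=cv2.minAreaRect((p[:,:2]*1000).astype(np.float32)); return np.round(cc,1),np.round(wh,1),round(a,1)
q=np.hypot(c[...,0]-.515,c[...,1]+.312)
m=(q<.12)&(hsv[...,1]<40)&(hsv[...,2]>150)&(abs(c[...,2]-.008)<.012)
print(m.sum(),rect(c[m]),np.median(c[m][:,2]))
m=(q<.06)&(c[...,2]>.03)&(c[...,2]<.09); print(rect(c[m]),np.percentile(c[m][:,2],[50,99]))
go(.49,.04,.33,20)
```

```text
t 1.65 tcp [ 0.4588 -0.3111  0.3399] yaw 0.05 F [0.22 0.01 0.43] w 0.0848 q [ 0.67  0.19 -0.22  1.64  0.04  1.32 -1.13]
16885 (array([ 514.7, -312.1]), array([239.1, 239.4]), 0.2) 0.00010243157546324655
(array([ 514. , -314.6]), array([16.3, 57.4]), 87.9) [0.05697731 0.0591361 ]
go [31.6, -351.0, 10.3] [-0.002, 0.001, -0.348]
```

View pics/w1.png

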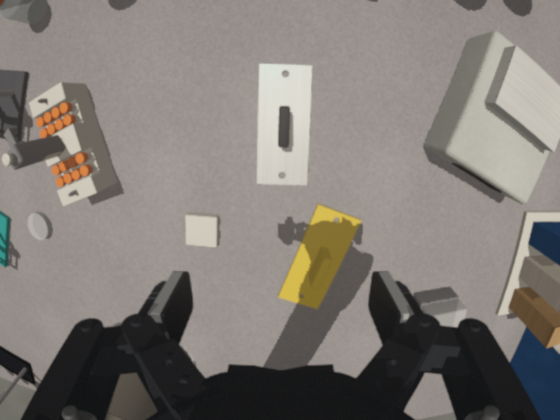

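Wrist view: the cover is at (285,125) with its grip at (284,127), and the holes are at (285,72) and (282,176). That puts the cover grip at (0.514,-0.314) with a yaw of -2.1°. On to the pipette.

Call:
play_rows(
  deltas=[
    [85, [5, -50, 0], [0, 0, -0.05]],
    [85, [10, -100, 0], [0, 0, -0.1]],
    [85, [14, -150, 0], [0, 0, -0.15]],
    [85, [18, -200, 0], [0, 0, -0.2]],
    [85, [23, -250, 0], [0, 0, -0.25]],
    [85, [27, -300, 0], [0, 0, -0.3]],
    [85, [30, -351, 0], [0, 0, -0.35]],
    [85, [30, -351, 0], [0, 0, -0.35]],
  ],
)

```text
clock: 2.65
tcp_pos: [0.4882, 0.0428, 0.3409]
orientation: [-3.09, -0.556, 0.0]
contact_force: [-0.3, -0.9, -0.8]
grip_width: 0.085
```

Call:
play_rows(
  deltas=[
    [85, [-20, 0, 0], [0, 0, -0.1]],
    [85, [-20, 0, 0], [0, 0, -0.1]],
    [85, [-20, 0, 0], [0, 0, -0.1]],
  ],
)

```text
clock: 3.02
tcp_pos: [0.4698, 0.0343, 0.3411]
orientation: [-3.06, -0.703, -0.001]
contact_force: [0.1, -0.7, 0.1]
grip_width: 0.0849
```

Run:
```python
from h import *
wgrab('w2'); st(); f=np.load('pics/w2.npz'); c=wcloud(f); np.save('pics/c_w2',c)
def rect(p):
    (cc,wh,a)=cv2.minAreaRect((p[:,:2]*1000).astype(np.float32)); return np.round(cc,1),np.round(wh,1),round(a,1)
q=np.hypot(c[...,0]-.507,c[...,1]-.045)
for z0,z1 in((.07,.08),(.12,.14),(.14,.16),(.155,.165),(.165,.19),(.175,.19),(.19,.215)):
    m=(q<(.13 if z0==.07 else .07))&(c[...,2]>z0)&(c[...,2]<z1)
    if m.sum()>4: print(z0,m.sum(),rect(c[m]),c[m].mean(0).round(4),c[m][:,2].max().round(4))
```

```text
t 3.08 tcp [0.4699 0.0347 0.341 ] yaw 25.92 F [-0.08  0.67  0.63] w 0.0852 q [ 0.31  0.06 -0.53  1.79  0.03  1.3  -1.35]
0.07 5219 (array([504.6,  43.6]), array([191. ,  80.6]), 16.5) [0.5065 0.0445 0.0735] 0.0788
0.12 5 (array([518.2,  52.1]), array([ 1. , 21.3]), 30.4) [0.5174 0.0534 0.1293] 0.1351
0.14 9 (array([518. ,  53.1]), array([ 1.5, 21.3]), 34.5) [0.5166 0.0549 0.1502] 0.1594
0.155 6 (array([518.1,  52.3]), array([ 1.5, 21.8]), 31.4) [0.5183 0.052  0.16  ] 0.1633
0.165 807 (array([517.8,  52. ]), array([58.2, 26.3]), 32.1) [0.5176 0.0518 0.1782] 0.1869
0.175 444 (array([505.9,  44.6]), array([30.2, 26.3]), 32.1) [0.5073 0.0456 0.183 ] 0.1869
0.19 249 (array([506.2,  44.6]), array([17.7, 16.6]), 72.5) [0.5062 0.0447 0.1988] 0.2008
```

View pics/w2.png

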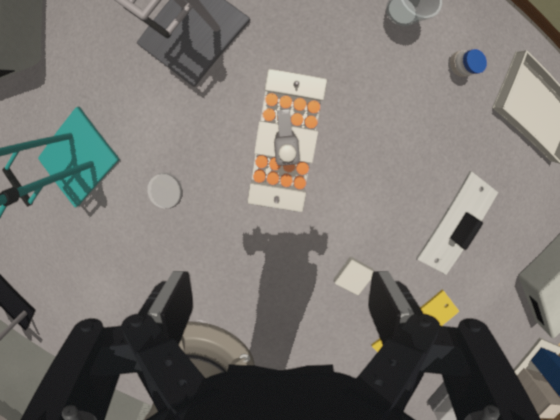

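The pipette's axis is at (0.506,0.0446), its yaw is 32.1°, it stands upright with its top at 0.200, and the grip point is at z≈0.155. In the wrist view the plunger is at (288,152) and the rest at (284,122).

Run:
```python
from h import *
go(.506,.0446,.225,32.1);go(.506,.0446,.138,32.1)
```

```text
go [36.7, 7.1, 116.0] [-0.002, -0.001, -0.108]
go [36.6, 7.3, 203.0] [-0.002, -0.001, -0.108]
```

Call:
play_rows(
  deltas=[
    [85, [12, 2, 30], [0, 0, -0.05]],
    [85, [24, 5, 75], [0, 0, -0.1]],
    [85, [37, 7, 110], [0, 0, -0.108]],
    [85, [37, 7, 116], [0, 0, -0.108]],
    [85, [37, 7, 140], [0, 0, -0.108]],
    [85, [37, 7, 175], [0, 0, -0.108]],
    [85, [37, 7, 200], [0, 0, -0.108]],
    [85, [37, 7, 203], [0, 0, -0.108]],
  ],
)

```text
clock: 4.08
tcp_pos: [0.5057, 0.0445, 0.1378]
orientation: [-3.017, -0.867, 0.002]
contact_force: [-0.1, -0.3, 0.8]
grip_width: 0.0848
```

Run:
```python
from h import *
st();go(.506,.0446,.138,32.1)
```

```text
t 4.08 tcp [0.5057 0.0445 0.1378] yaw 32.05 F [-0.06 -0.27  0.78] w 0.0848 q [ 0.23  0.32 -0.53  1.98  0.21  0.89 -1.41]
go [0.3, 0.1, -0.2] [-0.002, 0.001, -0.001]
```

Call:
play_rows(
  deltas=[
    [26, [0, 0, 0], [0, 0, 0]],
    [20, [0, 0, 0], [0, 0, 0]],
    [15, [0, 0, 0], [0, 0, 0]],
    [15, [0, 0, 0], [0, 0, 0]],
    [15, [0, 0, 0], [0, 0, 0]],
    [15, [0, 0, 0], [0, 0, 0]],
  ],
  squeeze=40,
)

```text
clock: 4.82
tcp_pos: [0.5064, 0.0447, 0.1388]
orientation: [-3.018, -0.867, -0.0]
contact_force: [-1.2, -0.5, 6.1]
grip_width: 0.0251
```

Run:
```python
from h import *
st()
```

```text
t 4.83 tcp [0.5064 0.0447 0.1388] yaw 32.05 F [-1.19 -0.46  6.13] w 0.0251 q [ 0.23  0.32 -0.53  1.98  0.21  0.89 -1.41]
```

Call:
play_rows(
  deltas=[
    [15, [0, 0, -8], [0, 0, 0]],
    [15, [0, 0, -20], [0, 0, 0]],
    [15, [0, 0, -40], [0, 0, 0]],
    [15, [0, 0, -60], [0, 0, 0]],
    [15, [0, 0, -80], [0, 0, 0]],
    [15, [0, 0, -100], [0, 0, 0]],
    [15, [0, 0, -115], [0, 0, 0]],
    [15, [0, 0, -115], [0, 0, 0]],
  ],
)

```text
clock: 5.82
tcp_pos: [0.5071, 0.0446, 0.2551]
orientation: [-3.018, -0.867, -0.004]
contact_force: [0.2, -0.2, -1.6]
grip_width: 0.0252
```

Run:
```python
from h import *
st()
c,s=.967,-.255
go(.5835-.098*c,.260-.098*s,.253,-14.8)
im,d=r.grab_frame('scene'); np.savez('pics/s2.npz',im=im,d=d); cc=cloud('scene',d)
q=np.hypot(cc[...,0]-.506,cc[...,1]-.0447)
a=np.deg2rad(32.05); X=np.array([np.cos(a),np.sin(a)])
m=(q<.06)&(cc[...,2]>.1)&(cc[...,2]<.34); P=cc[m]; l=(P[:,:2]-[.506,.0447])@X
m2=l>.02; print(m2.sum(), P[m2].min(0),P[m2].max(0), l.max())
print(np.histogram(P[m2][:,2],bins=np.arange(.1,.34,.01)), P[:,2].min())
```

```text
t 5.83 tcp [0.5071 0.0446 0.2551] yaw 32.04 F [ 0.22 -0.17 -1.61] w 0.0252 q [ 0.28  0.19 -0.55  1.85  0.11  1.13 -1.32]
go [111.9, -213.5, 2.5] [-0.001, -0.002, 0.818]
83 [0.51902426 0.04976117 0.20270679] [0.54897701 0.07462067 0.29001487] 0.04840613703785537
(array([ 0,  0,  0,  0,  0,  0,  0,  0,  0,  0,  3,  0,  0,  0,  1,  0,  1,
       23, 54,  1,  0,  0,  0]), array([0.1 , 0.11, 0.12, 0.13, 0.14, 0.15, 0.16, 0.17, 0.18, 0.19, 0.2 ,
       0.21, 0.22, 0.23, 0.24, 0.25, 0.26, 0.27, 0.28, 0.29, 0.3 , 0.31,
       0.32, 0.33])) 0.12044568224419694
```

Call:
play_rows(
  deltas=[
    [15, [12, -25, 0], [0, 0, 0.08]],
    [15, [30, -60, 0], [0, 0, 0.22]],
    [15, [48, -95, 0], [0, 0, 0.36]],
    [15, [66, -130, 0], [0, 0, 0.5]],
    [15, [84, -165, 0], [0, 0, 0.64]],
    [15, [100, -195, 0], [0, 0, 0.76]],
    [15, [112, -213, 2], [0, 0, 0.818]],
    [15, [112, -213, 2], [0, 0, 0.818]],
  ],
)

```text
clock: 6.88
tcp_pos: [0.4871, 0.286, 0.2511]
orientation: [-3.115, 0.399, 0.003]
contact_force: [1.0, -0.1, -1.4]
grip_width: 0.0248
```

Run:
```python
from h import *
wgrab('w3'); st(); f=np.load('pics/w3.npz'); c=wcloud(f)
def rect(p):
    (cc,wh,a)=cv2.minAreaRect((p[:,:2]*1000).astype(np.float32)); return np.round(cc,1),np.round(wh,1),round(a,1)
q=np.hypot(c[...,0]-.6,c[...,1]-.256)
hsv=cv2.cvtColor(f['im'],cv2.COLOR_RGB2HSV)
m=(q<.09)&(c[...,2]>.217)&(c[...,2]<.24); print(m.sum(),rect(c[m]),np.percentile(c[m][:,2],[5,50,95]))
m=(q<.09)&(c[...,2]>.24)&(c[...,2]<.27)&(c[...,0]>.6); print(m.sum(),rect(c[m]),np.percentile(c[m][:,2],[5,50,95]))
# bar only: front points of frame
y=np.deg2rad(-14.8);X=np.array([np.cos(y),np.sin(y)]);Y=np.array([-X[1],X[0]])
m=(q<.09)&(c[...,2]>.217)&(c[...,2]<.24); P=c[m]; l=(P[:,:2]-[.5835,.26])@X; w=(P[:,:2]-[.5835,.26])@Y
print('l',np.histogram(l,bins=np.arange(-.03,.05,.004)))
b=l<.008; print('bar',P[b].mean(0),np.polyfit(w[b],l[b],1),w[b].min(),w[b].max(),np.percentile(l[b],[2,50,98]))
k=(abs(l)>-1); print('arms w range',w[(l>.012)&(l<.03)].min(),w[(l>.012)&(l<.03)].max())
```

```text
t 6.92 tcp [0.4877 0.2843 0.2513] yaw -14.68 F [ 0.28  0.33 -0.79] w 0.0252 q [-0.18  0.3  -0.56  1.73  0.17  1.16 -2.62]
3663 (array([602.9, 254.1]), array([87.3, 51.6]), 75.1) [0.22499027 0.22792861 0.23553542]
1832 (array([621.5, 249.5]), array([79.5,  9.2]), 75.0) [0.24620371 0.24907716 0.25048475]
l (array([  0,   0,   0,   0,   0,   0, 675, 797, 256, 175, 163, 161, 165,
       165, 158, 175, 493, 228,  50]), array([-0.03 , -0.026, -0.022, -0.018, -0.014, -0.01 , -0.006, -0.002,
        0.002,  0.006,  0.01 ,  0.014,  0.018,  0.022,  0.026,  0.03 ,
        0.034,  0.038,  0.042,  0.046]))
bar [0.58278881 0.25948214 0.2275725 ] [-0.00486461 -0.00055863] -0.03872827147805347 0.036691489774860545 [-0.00508638 -0.00085641  0.00714787]
arms w range -0.03863953100763935 0.03678718945099919
```

View pics/w3.png

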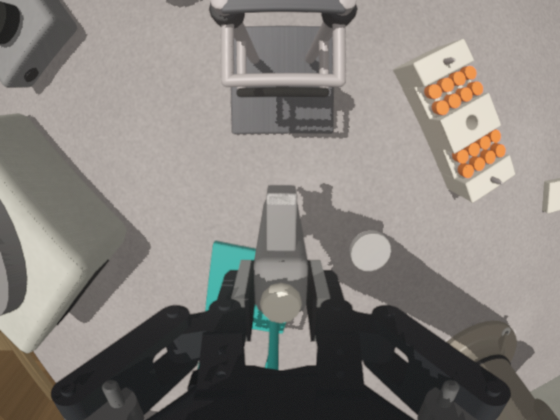

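Wrist view w3: the bar is at row 78, cols 225–345. The rest prong is at (281,195–250), lined up between the arms. The bar middle is at (0.5822,0.2593) with a yaw of -15°.

Run:
```python
from h import *
f=np.load('pics/w3.npz'); c=wcloud(f); y=np.deg2rad(-14.68);X=np.array([np.cos(y),np.sin(y)]);Y=np.array([-X[1],X[0]])
d=c[...,:2]-f['p'][:2]; l=d@X;w=d@Y
m=(c[...,2]>.26)&(c[...,2]<.30)&(l>.016)&(l<.06)&(abs(w)<.02); P=c[m]
print('prong l',np.percentile(l[m],[1,50,99]),'w',np.percentile(w[m],[1,50,99]),'z',np.percentile(P[:,2],[5,50,95]))
c_,s_=np.cos(np.deg2rad(-15)),np.sin(np.deg2rad(-15))
st(); go(.5822-.028*c_,.2593-.028*s_,.2515,-15)
```

```text
prong l [0.01640311 0.03221365 0.0429774 ] w [-0.00727435 -0.00040458  0.00617981] z [0.27412761 0.28460332 0.28564953]
t 6.92 tcp [0.4877 0.2843 0.2513] yaw -14.68 F [ 0.28  0.33 -0.79] w 0.0252 q [-0.18  0.3  -0.56  1.73  0.17  1.16 -2.62]
go [69.7, 0.1, -0.3] [-0.0, 0.002, 0.006]
```

Call:
play_rows(
  deltas=[
    [15, [15, 0, 0], [0, 0, 0.006]],
    [15, [35, 0, 0], [0, 0, 0.006]],
    [15, [55, 0, 0], [0, 0, 0.006]],
    [15, [67, 0, 0], [0, 0, 0.006]],
    [15, [70, 0, 0], [0, 0, 0.006]],
    [15, [70, 0, 0], [0, 0, 0.006]],
    [15, [70, 0, 0], [0, 0, 0.006]],
  ],
)

```text
clock: 7.8
tcp_pos: [0.5548, 0.2671, 0.2513]
orientation: [-3.114, 0.409, 0.003]
contact_force: [-0.7, -0.6, -1.9]
grip_width: 0.0249
```

Run:
```python
from h import *
wgrab('w4'); st()
f=np.load('pics/w4.npz'); c=wcloud(f); y=np.deg2rad(-15);X=np.array([np.cos(y),np.sin(y)]);Y=np.array([-X[1],X[0]])
d=c[...,:2]-f['p'][:2]; l=d@X;w=d@Y
m=(c[...,2]>.215)&(c[...,2]<.236)&(l>.01)&(l<.06)&(abs(w)<.03)&(abs(w)>.012); print('bar l',np.percentile(l[m],[2,50,98]),'z',np.percentile(c[m][:,2],[5,50,95]))
m=(c[...,2]>.26)&(c[...,2]<.30)&(l>.016)&(l<.06)&(abs(w)<.02); print('prong l',np.percentile(l[m],[50,99]),'w',np.percentile(w[m],[1,99]))
m=(c[...,2]>.222)&(c[...,2]<.236)&(l>.05)&(l<.06); print('arms w',w[m].min(),w[m].max())
c_,s_=X; go(.5822-.028*c_,.2593-.028*s_,.203,-15)
```

```text
t 7.85 tcp [0.5548 0.2671 0.2513] yaw -14.97 F [-0.04  0.02 -1.12] w 0.0253 q [-0.15  0.39 -0.53  1.61  0.2   1.2  -2.55]
bar l [0.01206291 0.02931784 0.04931051] z [0.2252001  0.22782297 0.22923183]
prong l [0.03218933 0.04300024] w [-0.00727659  0.00621972]
arms w -0.0378929694073144 0.038286564147030466
go [0.5, 0.4, 48.3] [-0.0, 0.002, 0.001]
```

Call:
play_rows(
  deltas=[
    [15, [0, 0, 10], [0, 0, 0]],
    [15, [0, 0, 22], [0, 0, 0]],
    [15, [0, 0, 34], [0, 0, 0]],
    [15, [0, 0, 42], [0, 0, 0]],
    [15, [0, 0, 46], [0, 0, 0]],
    [15, [0, 0, 46], [0, 0, 0]],
  ],
)

```text
clock: 8.6
tcp_pos: [0.5547, 0.2671, 0.2051]
orientation: [-3.115, 0.409, 0.003]
contact_force: [0.4, -0.1, -0.1]
grip_width: 0.0247
```

Call:
play_rows(
  deltas=[
    [15, [0, 0, 2], [0, 0, 0]],
    [15, [0, 0, 4], [0, 0, 0]],
    [15, [0, 0, 6], [0, 0, 0]],
    [15, [0, 0, 6], [0, 0, 0]],
    [15, [0, 0, 6], [0, 0, 0]],
  ],
)

```text
clock: 9.22
tcp_pos: [0.5548, 0.2671, 0.1993]
orientation: [-3.114, 0.409, 0.003]
contact_force: [-0.0, 0.5, 0.1]
grip_width: 0.0248
```

Run:
```python
from h import *
st()
```

```text
t 9.22 tcp [0.5548 0.2671 0.1993] yaw -14.97 F [-0.05  0.5   0.08] w 0.0248 q [-0.16  0.43 -0.52  1.67  0.23  1.1  -2.58]
```

Call:
play_rows(
  deltas=[
    [15, [0, 0, 2], [0, 0, 0]],
    [15, [0, 0, 4], [0, 0, 0]],
    [15, [0, 0, 6], [0, 0, 0]],
    [15, [0, 0, 6], [0, 0, 0]],
    [15, [0, 0, 6], [0, 0, 0]],
  ],
)

```text
clock: 9.85
tcp_pos: [0.5548, 0.2672, 0.1934]
orientation: [-3.114, 0.409, 0.002]
contact_force: [-1.2, 0.2, 2.1]
grip_width: 0.0251
```

```bash
cat > dip.py <<'E'
from h import *
import sys
F=[];
wgrab(sys.argv[1])
y=np.deg2rad(-15);X=np.array([np.cos(y),np.sin(y)]);Y=np.array([-X[1],X[0]])
f=np.load('pics/'+sys.argv[1]+'.npz'); c=wcloud(f); d=c[...,:2]-np.array([.5822,.2593]); l=d@X;w=d@Y
for s in(-1,1):
    m=(c[...,2]>.19)&(c[...,2]<.236)&(abs(l)<.0035)&(s*w<.032)&(s*w>.01)
    print('bar z side',s,m.sum(),np.percentile(c[m][:,2],[50,90]).round(4) if m.sum() else '')
g=np.hypot(c[...,0]-f['p'][0],c[...,1]-f['p'][1])<.006; print('plunger z',np.percentile(c[g][:,2],[50,90]).round(4))
st(); print(r.get_obs()['moment'].round(3))
E
python3 dip.py w5
```

```text
bar z side -1 585 [0.2207 0.2216]
bar z side 1 657 [0.2206 0.2217]
plunger z [0.2538 0.2546]
t 9.9 tcp [0.5548 0.2671 0.1934] yaw -14.97 F [ 0.43 -0.53  2.42] w 0.0251 q [-0.16  0.43 -0.52  1.68  0.24  1.09 -2.58]
[-0.082  0.036 -0.068]
```

Call:
play_rows(
  deltas=[
    [15, [0, 0, 1.5], [0, 0, 0]],
    [15, [0, 0, 3], [0, 0, 0]],
    [15, [0, 0, 3], [0, 0, 0]],
    [15, [0, 0, 3], [0, 0, 0]],
  ],
)

```text
clock: 10.4
tcp_pos: [0.5549, 0.2672, 0.1905]
orientation: [-3.114, 0.409, 0.002]
contact_force: [-1.7, -0.6, 2.8]
grip_width: 0.025
```

```bash
python3 dip.py w6
```

```text
bar z side -1 578 [0.2178 0.2188]
bar z side 1 647 [0.2177 0.2188]
plunger z [0.2509 0.2517]
t 10.45 tcp [0.5548 0.2672 0.1905] yaw -14.97 F [-1.21 -0.26  3.99] w 0.0249 q [-0.16  0.44 -0.52  1.68  0.24  1.08 -2.58]
[-0.164  0.139 -0.047]
```

Call:
play_rows(
  deltas=[
    [15, [0, 0, -2], [0, 0, 0]],
    [15, [0, 0, -4], [0, 0, 0]],
    [15, [0, 0, -6.5], [0, 0, 0]],
    [15, [0, 0, -6.5], [0, 0, 0]],
    [28, [0, 0, -6.5], [0, 0, 0]],
    [35, [0, 0, -6.5], [0, 0, 0]],
    [60, [0, 0, -6.5], [0, 0, 0]],
    [85, [0, 0, -6.5], [0, 0, 0]],
  ],
)

```text
clock: 11.45
tcp_pos: [0.5548, 0.2672, 0.1969]
orientation: [-3.114, 0.409, 0.002]
contact_force: [0.1, -0.3, 0.3]
grip_width: 0.0701
```

Call:
play_rows(
  deltas=[
    [85, [0, 0, 0], [0, 0, 0]],
    [85, [0, 0, 0], [0, 0, 0]],
    [85, [0, 0, 0], [0, 0, 0]],
  ],
)

```text
clock: 11.82
tcp_pos: [0.5548, 0.2672, 0.1969]
orientation: [-3.114, 0.409, 0.002]
contact_force: [-0.2, -0.2, -0.5]
grip_width: 0.0849
```

```bash
python3 dip.py w7
```

```text
bar z side -1 589 [0.2256 0.2265]
bar z side 1 661 [0.2255 0.2265]
plunger z [0.2564 0.2574]
t 11.88 tcp [0.5548 0.2672 0.1969] yaw -14.97 F [ 0.42 -0.04  0.65] w 0.0851 q [-0.16  0.43 -0.52  1.68  0.23  1.1  -2.58]
[-0.016  0.028  0.041]
```

View pics/w7.png

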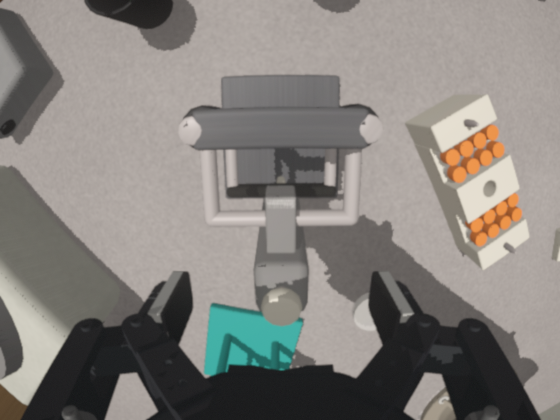

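View w7: the pipette hangs with its prong over the bar at (281,215). It dips about 2.3 mm under its own weight, and the fingers at (170,300) and (390,300) are clear. I'll lift straight up.

Call:
play_rows(
  deltas=[
    [85, [0, 0, -15], [0, 0, 0]],
    [85, [0, 0, -40], [0, 0, 0]],
    [85, [0, 0, -80], [0, 0, 0]],
    [85, [0, 0, -120], [0, 0, 0]],
    [85, [0, 0, -140], [0, 0, 0]],
    [85, [0, 0, -140], [0, 0, 0]],
  ],
)

```text
clock: 12.62
tcp_pos: [0.5558, 0.2679, 0.3397]
orientation: [-3.112, 0.409, -0.003]
contact_force: [-0.0, -0.3, -0.5]
grip_width: 0.0848
```

Run:
```python
from h import *
st(); go(.50,.02,.3,-2.1);go(.505,-.314,.25,-2.1)
```

```text
t 12.62 tcp [0.5558 0.2679 0.3397] yaw -14.97 F [-0.01 -0.33 -0.49] w 0.0848 q [-0.15  0.33 -0.53  1.49  0.17  1.37 -2.52]
go [10.0, 254.0, 38.8] [-0.003, -0.002, -0.225]
go [101.0, 575.6, 87.9] [-0.003, -0.002, -0.225]
```

Call:
play_rows(
  deltas=[
    [85, [5, 35, 0], [0, 0, -0.04]],
    [85, [10, 85, 0], [0, 0, -0.08]],
    [85, [20, 140, 0], [0, 0, -0.12]],
    [85, [32, 195, 0], [0, 0, -0.16]],
    [85, [44, 250, 10], [0, 0, -0.2]],
    [85, [54, 305, 15], [0, 0, -0.22]],
    [85, [64, 360, 20], [0, 0, -0.225]],
    [85, [74, 415, 25], [0, 0, -0.225]],
  ],
)

```text
clock: 13.62
tcp_pos: [0.5192, -0.1538, 0.3123]
orientation: [-3.138, 0.057, -0.002]
contact_force: [0.2, -0.8, -0.4]
grip_width: 0.085
```

Run:
```python
from h import *
st(); go(.480,-.314,.25,-2.1)
```

```text
t 13.62 tcp [ 0.5192 -0.1538  0.3123] yaw -2.07 F [ 0.19 -0.85 -0.41] w 0.085 q [ 0.47  0.19 -0.34  1.71  0.06  1.26 -1.49]
go [-33.4, 161.7, 61.8] [-0.003, -0.001, 0.001]
```

Call:
play_rows(
  deltas=[
    [85, [-8, 45, 10], [0, 0, 0]],
    [85, [-17, 95, 25], [0, 0, 0]],
    [85, [-26, 140, 45], [0, 0, 0]],
    [85, [-33, 162, 60], [-0.003, 0, 0]],
    [85, [-33, 162, 62], [-0.003, 0, 0]],
    [85, [-33, 162, 62], [-0.003, 0, 0]],
  ],
)

```text
clock: 14.38
tcp_pos: [0.4814, -0.3121, 0.25]
orientation: [-3.14, 0.053, -0.003]
contact_force: [1.1, -0.3, -0.1]
grip_width: 0.0855
```

Run:
```python
from h import *
wgrab('w8'); st(); f=np.load('pics/w8.npz'); c=wcloud(f)
def rect(p):
    (cc,wh,a)=cv2.minAreaRect((p[:,:2]*1000).astype(np.float32)); return np.round(cc,1),np.round(wh,1),round(a,1)
q=np.hypot(c[...,0]-.514,c[...,1]+.314)
m=(q<.05)&(c[...,2]>.045)&(c[...,2]<.075); print('grip',m.sum(),rect(c[m]),np.percentile(c[m][:,2],[50,95]))
m=(q<.13)&(c[...,2]>.0055)&(c[...,2]<.012); print('plate',m.sum(),rect(c[m]),np.median(c[m][:,2]))
go(.514,-.314,.036-.0187,-2.1)
```

```text
t 14.43 tcp [ 0.4818 -0.3121  0.2504] yaw -1.88 F [1.18 0.14 0.01] w 0.0853 q [ 0.66  0.28 -0.24  1.73  0.07  1.14 -1.2 ]
grip 707 (array([ 513.8, -314.3]), array([15.1, 59.1]), 88.1) [0.05704405 0.05845511]
plate 8013 (array([ 513.6, -314.2]), array([ 80.8, 190.1]), 88.4) 0.007519395581031679
go [31.7, 1.0, 233.2] [-0.001, -0.002, 0.004]
```

Call:
play_rows(
  deltas=[
    [85, [10, 0, 40], [0, 0, 0]],
    [85, [22, 1, 90], [0, 0, 0]],
    [85, [32, 1.5, 140], [0, 0, 0.003]],
    [85, [32, 1.5, 180], [0, 0, 0.003]],
    [85, [32, 1.5, 210], [0, 0, 0.003]],
    [85, [32, 1.5, 228], [0, -0.002, 0.003]],
    [85, [32, 1.5, 232], [0, -0.002, 0.003]],
    [85, [32, 1.5, 232], [0, -0.002, 0.003]],
  ],
)

```text
clock: 15.42
tcp_pos: [0.5153, -0.3145, 0.0195]
orientation: [-3.141, 0.056, -0.003]
contact_force: [0.1, 0.4, -0.4]
grip_width: 0.0848
```

Call:
play_rows(
  deltas=[
    [20, [0, 0, 0], [0, 0, 0]],
    [10, [0, 0, 0], [0, 0, 0]],
    [5, [0, 0, 0], [0, 0, 0]],
    [5, [0, 0, 0], [0, 0, 0]],
    [5, [0, 0, 0], [0, 0, 0]],
    [5, [0, 0, 0], [0, 0, 0]],
    [5, [0, 0, 0], [0, 0, 0]],
  ],
  squeeze=60,
)

```text
clock: 16.3
tcp_pos: [0.5154, -0.3145, 0.0199]
orientation: [-3.141, 0.056, -0.003]
contact_force: [-1.5, 0.7, 4.9]
grip_width: 0.0132
```

Run:
```python
from h import *
st()
```

```text
t 16.3 tcp [ 0.5154 -0.3145  0.0199] yaw -2.03 F [-1.46  0.71  4.9 ] w 0.0132 q [ 0.6   0.59 -0.2   1.85  0.17  0.72 -1.3 ]
```

Call:
play_rows(
  deltas=[
    [5, [0, 0, -5], [0, 0, 0]],
    [5, [0, 0, -20], [0, 0, 0]],
    [5, [0, 0, -50], [0, 0, 0]],
    [5, [0, 0, -85], [0, 0, 0]],
    [5, [0, 0, -120], [0, 0, 0]],
    [5, [0, 0, -150], [0, 0, 0]],
    [5, [0, 0, -165], [0, 0, 0]],
    [5, [0, 0, -165], [0, 0, 0]],
  ],
)

```text
clock: 17.3
tcp_pos: [0.5154, -0.3147, 0.1858]
orientation: [3.14, -0.056, 0.006]
contact_force: [0.7, 0.1, -3.1]
grip_width: 0.0139
```

Run:
```python
from h import *
st(); go(.506,.0446,.185,16.4)
print(R.from_rotvec(r.get_obs()['orientation']).as_matrix()[:,2])
```

```text
t 17.3 tcp [ 0.5154 -0.3147  0.1858] yaw -2.03 F [ 0.7   0.13 -3.05] w 0.0139 q [ 0.63  0.38 -0.23  1.74  0.1   1.03 -1.25]
go [-22.2, -358.8, 0.4] [0.001, -0.004, -0.322]
[ 3.73649059e-03 -9.18247072e-04 -9.99992598e-01]
```

Call:
play_rows(
  deltas=[
    [5, [-2, -25, 0], [0, 0, -0.03]],
    [5, [-4, -60, 0], [0, 0, -0.06]],
    [5, [-7, -100, 0], [0, 0, -0.1]],
    [5, [-10, -140, 0], [0, 0, -0.15]],
    [5, [-12, -180, 0], [0, -0.002, -0.2]],
    [5, [-14, -205, 0], [0, -0.004, -0.25]],
    [5, [-14, -215, 0], [0, -0.004, -0.32]],
    [5, [-14, -215, 0], [0, -0.004, -0.32]],
  ],
)

```text
clock: 18.3
tcp_pos: [0.5086, -0.0984, 0.185]
orientation: [3.109, 0.448, -0.002]
contact_force: [-0.2, -0.1, -3.2]
grip_width: 0.0136
```

Run:
```python
from h import *
wgrab('w9'); st(); f=np.load('pics/w9.npz'); c=wcloud(f)
def rect(p):
    (cc,wh,a)=cv2.minAreaRect((p[:,:2]*1000).astype(np.float32)); return np.round(cc,1),np.round(wh,1),round(a,1)
q=np.hypot(c[...,0]-.506,c[...,1]-.0446)
m=(q<.12)&(c[...,2]>.068)&(c[...,2]<.082); P=c[m];print('rack',m.sum(),rect(P),np.median(P[:,2]))
m=(q<.1)&(q>.06)&(c[...,2]>.084)&(c[...,2]<.105); P=c[m]; print('pins',m.sum())
for s in(-1,1):
    k=s*(P[:,0]-.506)>0
    if k.sum(): print(s,k.sum(),np.median(P[k],0).round(4),P[k][:,2].max())
im,d=r.grab_frame('top'); np.savez('pics/t2.npz',im=im,d=d); c2=cloud('top',d); q=np.hypot(c2[...,0]-.506,c2[...,1]-.0446)
m=(q<.12)&(c2[...,2]>.07)&(c2[...,2]<.08);print('top',rect(c2[m]))
im2=f['im'].copy(); save('w9c',cv2.resize(im2,(800,600)))
```

```text
t 18.35 tcp [ 0.5086 -0.0995  0.185 ] yaw 16.28 F [ 0.44 -0.45 -2.71] w 0.0139 q [ 0.41  0.26 -0.4   1.92  0.12  0.98 -1.33]
rack 11319 (array([505.4,  43.6]), array([190. ,  81.2]), 16.1) 0.07388639810949908
pins 142
-1 67 [0.43   0.0199 0.0906] 0.09794235070470092
1 75 [0.5816 0.0641 0.0904] 0.09857620622752858
top (array([506.2,  44.6]), array([190.2,  79.7]), 16.3)
```

View pics/w9c.png

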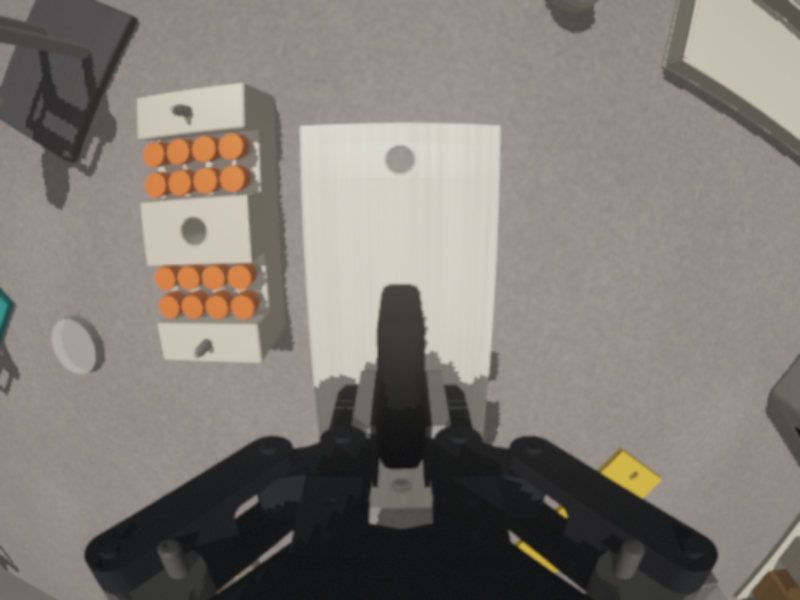

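View w9: the rack is at left, with pins at (183,110) and (205,347) and the socket at (193,230). The held plate's front hole is at (400,158), and the plate looks square in the grip. Next I'll measure the plate relative to the TCP.

Run:
```python
from h import *
f=np.load('pics/w9.npz'); c=wcloud(f); A=R.from_rotvec(f['o']).as_matrix()
T=(c-f['p'])@A   # tool frame
hsv=cv2.cvtColor(f['im'],cv2.COLOR_RGB2HSV)
m=(abs(T[...,2]-.010)<.02)&(abs(T[...,1])<.055)&(T[...,0]>.035)&(T[...,0]<.13)&(hsv[...,2]>90)&(hsv[...,1]<60)
P=T[m]; print(m.sum(),'x max',np.percentile(P[:,0],99.8),'y',np.percentile(P[:,1],[.5,99.5]),'z',np.median(P[:,2]))
g=np.linalg.lstsq(np.c_[P[:,:2],np.ones(len(P))],P[:,2],rcond=None)[0]; print('plane slope',g)
for x0 in(.04,.055,.07,.085):
    k=abs(P[:,0]-x0)<.006; print(x0,P[k][:,1].min(),P[k][:,1].max())
# front hole by ray on plate top plane: dark blob near (280,111)
g8=cv2.cvtColor(f['im'],cv2.COLOR_RGB2GRAY)[95:128,262:298]; b=(g8<175).astype(np.uint8)
n,lab,stt,cen=cv2.connectedComponentsWithStats(b); print(stt.tolist(),cen.round(1).tolist(), g8[16,18], g8[2,2])
for i in range(1,n):
    if stt[i,4]>60:
        o,d=wray(f,cen[i]+[262,95]); z=f['p'][2]-np.median(P[:,2]); W=o+d*(z-o[2])/d[2]; print('hole tool',(W-f['p'])@A)
# sockets: rays to rack top
import itertools
hs=[]
for uv in((193*.7,230*.7),(183*.7,110*.7)): print(wonz(f,uv,.075))
```

```text
13420 x max 0.09341746908086114 y [-0.0398258   0.03936844] z 0.012517222079908616
plane slope [0.00258292 0.00284129 0.01236166]
0.04 -0.04017149316380569 0.040150883453831755
0.055 -0.040187450361179086 0.03980841596376806
0.07 -0.04027305558878088 0.039862640606317064
0.085 -0.040471894405897865 0.0397446372581079
[[0, 0, 36, 33, 884], [8, 7, 20, 19, 304]] [[17.5, 16.0], [17.6, 16.1]] 152 213
hole tool [ 0.0789106  -0.00027077  0.01238906]
[0.50571729 0.04343197 0.075     ]
[0.5815759  0.06848827 0.075     ]
```

Run:
```python
from h import *
go(.5068,.0443,.185,16.3);go(.5068,.0443,.130,16.3)
```

```text
go [38.5, -139.2, -0.1] [0.001, 0.002, -0.002]
go [38.6, -139.3, 54.9] [0.001, 0.002, -0.002]
```

Call:
play_rows(
  deltas=[
    [5, [6, -25, 0], [0, 0, 0]],
    [5, [14, -55, 0], [0, 0, 0]],
    [5, [25, -90, 0], [0, 0, 0]],
    [5, [34, -120, 5], [0, 0.002, 0]],
    [5, [38.5, -137, 25], [0.001, 0.002, -0.002]],
    [5, [38.5, -139.2, 45], [0.001, 0.002, -0.002]],
    [5, [38.5, -139.2, 54], [0.001, 0.002, -0.002]],
    [5, [38.5, -139.2, 55], [0.001, 0.002, -0.002]],
  ],
)

```text
clock: 19.4
tcp_pos: [0.5066, 0.0432, 0.1294]
orientation: [3.11, 0.443, -0.001]
contact_force: [0.6, 0.7, -3.1]
grip_width: 0.0134
```

Run:
```python
from h import *
wgrab('w10'); st(); go(.5068,.0443,.130,16.3)
f=np.load('pics/w10.npz')
im,d=r.grab_frame('scene'); np.savez('pics/s3.npz',im=im,d=d)
m=np.zeros((600,800,3),np.uint8)
m[:,:400]=cv2.resize(f['im'][60:210,230:330],(400,600),interpolation=cv2.INTER_CUBIC)
m[:300,400:]=cv2.resize(im[180:285,240:380],(400,300),interpolation=cv2.INTER_CUBIC)
save('m10',m)
```

```text
t 19.45 tcp [0.507  0.0434 0.1299] yaw 16.23 F [-0.87 -0.65 -3.18] w 0.0134 q [ 0.18  0.33 -0.46  1.99  0.19  0.86 -1.67]
go [0.1, -0.9, -0.1] [0.0, -0.0, -0.001]
```

View pics/m10.png

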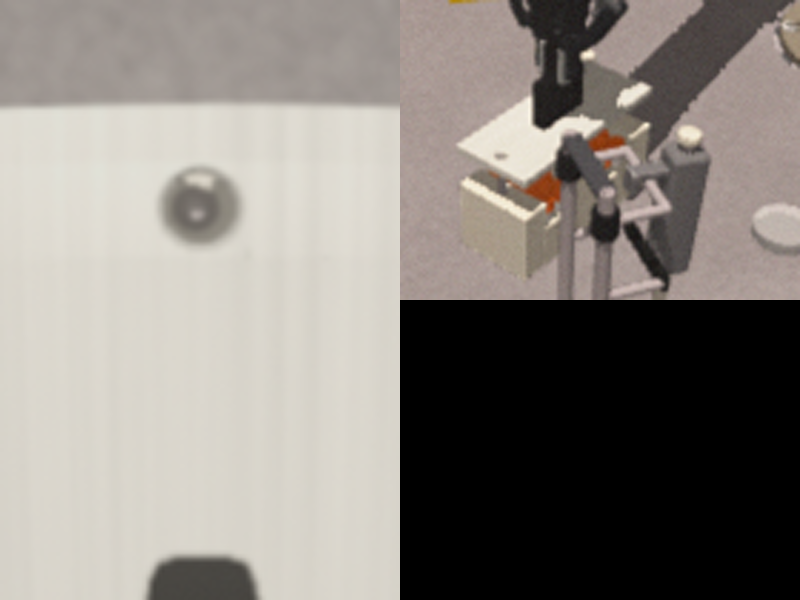

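Through the front hole the pin tip shows at crop (197,213), against the hole centre at (201,205), so it is nearly aligned. I'll work out the exact offset. The scene crop shows the pipette hanging on the bar.

Run:
```python
from h import *
f=np.load('pics/w10.npz'); A=R.from_rotvec(f['o']).as_matrix()
h=wonz(f,(230+200.5/4-.4,60+205/4-.4),f['p'][2]-.0125); p=wonz(f,(230+197/4-.4,60+213/4-.4),.097)
print(h,p,'pin-hole tool mm',((p-h)@A*1000).round(2)); 
# flat tip is 3mm wide; check with dark ring of base: hole lower rim
X=np.array([np.cos(np.deg2rad(16.3)),np.sin(np.deg2rad(16.3))]); print('rack centre from pin',p[:2]-.08*X)
```

```text
[0.58245554 0.06550917 0.11690491] [0.5809182  0.06567164 0.097     ] pin-hole tool mm [-1.42 -0.59 19.91]
rack centre from pin [0.50413377 0.0432183 ]
```

Call:
play_rows(
  deltas=[
    [5, [-1, -0.7, 0], [0, 0, 0]],
    [5, [-1, -0.7, 4], [0, 0, 0]],
    [5, [-1, -0.7, 9], [0, 0, 0]],
    [5, [-1, -0.7, 13], [0, 0, 0]],
    [5, [-1, -0.7, 17], [0, 0, 0]],
    [5, [-1, -0.7, 20], [0, 0, 0]],
    [5, [-1, -0.7, 20], [0, 0, 0]],
  ],
)

```text
clock: 20.38
tcp_pos: [0.5059, 0.044, 0.11]
orientation: [3.11, 0.444, 0.001]
contact_force: [0.2, 0.3, -3.2]
grip_width: 0.0138
```

Run:
```python
from h import *
wgrab('w11'); st(); print(r.get_obs()['moment'])
```

```text
t 20.43 tcp [0.5061 0.044  0.1102] yaw 16.24 F [ 0.14  0.42 -3.16] w 0.0136 q [ 0.17  0.35 -0.45  2.01  0.21  0.82 -1.69]
[-0.02012733  0.02122404 -0.02042021]
```

Call:
play_rows(
  deltas=[
    [5, [0, 0, 3], [0, 0, 0]],
    [5, [0, 0, 6], [0, 0, 0]],
    [5, [0, 0, 9], [0, 0, 0]],
    [5, [0, 0, 12], [0, 0, 0]],
    [5, [0, 0, 12], [0, 0, 0]],
    [5, [0, 0, 12], [0, 0, 0]],
  ],
)

```text
clock: 21.18
tcp_pos: [0.5062, 0.0441, 0.0982]
orientation: [3.11, 0.444, 0.002]
contact_force: [-0.0, -1.1, -2.7]
grip_width: 0.0136
```

Run:
```python
from h import *
st(); print(r.get_obs()['moment'].round(3))
```

```text
t 21.18 tcp [0.5062 0.0441 0.0982] yaw 16.24 F [-0.04 -1.12 -2.72] w 0.0136 q [ 0.16  0.37 -0.45  2.02  0.22  0.8  -1.7 ]
[ 0.007 -0.056 -0.012]
```

Still no load with the pins deep in the holes. I'll take the last few millimetres gently.

Call:
play_rows(
  deltas=[
    [5, [0, 0, 1], [0, 0, 0]],
    [5, [0, 0, 2], [0, 0, 0]],
    [5, [0, 0, 3], [0, 0, 0]],
    [5, [0, 0, 3.5], [0, 0, 0]],
    [5, [0, 0, 3.5], [0, 0, 0]],
    [5, [0, 0, 3.5], [0, 0, 0]],
  ],
)

```text
clock: 21.92
tcp_pos: [0.5061, 0.0441, 0.0949]
orientation: [3.11, 0.444, 0.002]
contact_force: [-1.6, -1.1, 1.5]
grip_width: 0.0139
```

Run:
```python
from h import *
wgrab('w12'); st(); print(r.get_obs()['moment'].round(3))
f=np.load('pics/w12.npz'); c=wcloud(f); q=np.hypot(c[...,0]-.506,c[...,1]-.044)
m=(q<.1)&(q>.03)&(abs(c[...,2]-.085)<.012); P=c[m]
g=np.linalg.lstsq(np.c_[P[:,:2]-[.506,.044],np.ones(len(P))],P[:,2],rcond=None)[0]; print('plate top',np.median(P[:,2]),g)
```

```text
t 21.98 tcp [0.5061 0.0441 0.0949] yaw 16.25 F [-0.45  0.68  1.04] w 0.0134 q [ 0.16  0.37 -0.45  2.02  0.23  0.79 -1.71]
[-0.01   0.363  0.018]
plate top 0.08249886872248836 [-0.00234981 -0.00029443  0.08266929]
```

Call:
play_rows(
  deltas=[
    [5, [0, 0, 0.5], [0, 0, 0]],
    [5, [0, 0, 1], [0, 0, 0]],
    [5, [0, 0, 1], [0, 0, 0]],
    [5, [0, 0, 1], [0, 0, 0]],
  ],
)

```text
clock: 22.48
tcp_pos: [0.5061, 0.0441, 0.0948]
orientation: [3.109, 0.444, 0.002]
contact_force: [-5.0, -0.3, 9.5]
grip_width: 0.0136
```

Run:
```python
from h import *
st(); print(r.get_obs()['moment'].round(3))
```

```text
t 22.48 tcp [0.5061 0.0441 0.0948] yaw 16.24 F [-5.03 -0.34  9.45] w 0.0136 q [ 0.16  0.37 -0.45  2.02  0.23  0.79 -1.71]
[-0.155  1.092 -0.003]
```

Call:
play_rows(
  deltas=[
    [5, [0, 0, 0], [0, 0, 0]],
    [20, [0, 0, 0], [0, 0, 0]],
    [40, [0, 0, 0], [0, 0, 0]],
    [70, [0, 0, 0], [0, 0, 0]],
    [85, [0, 0, 0], [0, 0, 0]],
    [85, [0, 0, 0], [0, 0, 0]],
    [85, [0, 0, 0], [0, 0, 0]],
    [85, [0, 0, 0], [0, 0, 0]],
  ],
)

```text
clock: 23.48
tcp_pos: [0.5062, 0.0441, 0.0948]
orientation: [3.109, 0.444, 0.002]
contact_force: [0.6, -0.4, 0.6]
grip_width: 0.0852
```

Call:
play_rows(
  deltas=[
    [85, [0, 0, -15], [0, 0, 0]],
    [85, [0, 0, -40], [0, 0, 0]],
    [85, [0, 0, -85], [0, 0, 0]],
    [85, [0, 0, -130], [0, 0, 0]],
    [85, [0, 0, -175], [0, 0, 0]],
    [85, [-10, 10, -205], [0, 0, 0]],
    [85, [-10, 10, -205], [0, 0, 0]],
    [85, [-10, 10, -205], [0, 0, 0]],
  ],
)

```text
clock: 24.48
tcp_pos: [0.4987, 0.032, 0.2997]
orientation: [3.109, 0.444, 0.002]
contact_force: [0.8, -0.0, -0.1]
grip_width: 0.0848
```

Run:
```python
from h import *
wgrab('w13'); st()
f=np.load('pics/w13.npz'); c=wcloud(f); q=np.hypot(c[...,0]-.506,c[...,1]-.044)
m=(q<.12)&(abs(c[...,2]-.083)<.008); P=c[m]
g=np.linalg.lstsq(np.c_[P[:,:2]-[.506,.044],np.ones(len(P))],P[:,2],rcond=None)[0]; print('plate',cv2.minAreaRect((P[:,:2]*1000).astype(np.float32)),np.median(P[:,2]),g)
im,d=r.grab_frame('scene'); t,_=r.grab_frame('top'); cc=cloud('scene',d)
X=np.array([.966,-.259]);l=(cc[...,:2]-[.5822,.2593])@X; w=(cc[...,:2]-[.5822,.2593])@np.array([.259,.966])
m=(abs(l+.028)<.012)&(abs(w)<.02)&(cc[...,2]>.05)&(cc[...,2]<.3); print('pipette z',cc[m][:,2].min(),cc[m][:,2].max())
M=np.zeros((600,800,3),np.uint8)
M[:,:400]=cv2.resize(f['im'][30:330,180:380],(400,600)); M[:300,400:]=cv2.resize(im[180:285,240:380],(400,300)); M[300:,400:]=cv2.resize(t[90:360,100:460],(400,300))
save('fin',M)
```

```text
t 24.52 tcp [0.4984 0.0321 0.2991] yaw 16.27 F [0.23 0.17 0.17] w 0.0846 q [ 0.25  0.13 -0.48  1.81  0.07  1.22 -1.54]
plate ((504.44140625, 43.65208435058594), (190.69357299804688, 80.64978790283203), 16.711620330810547) 0.08252095969143303 [-0.00107228 -0.00015642  0.082541  ]
pipette z 0.0636294665769456 0.2585124164055542
```

View pics/fin.png

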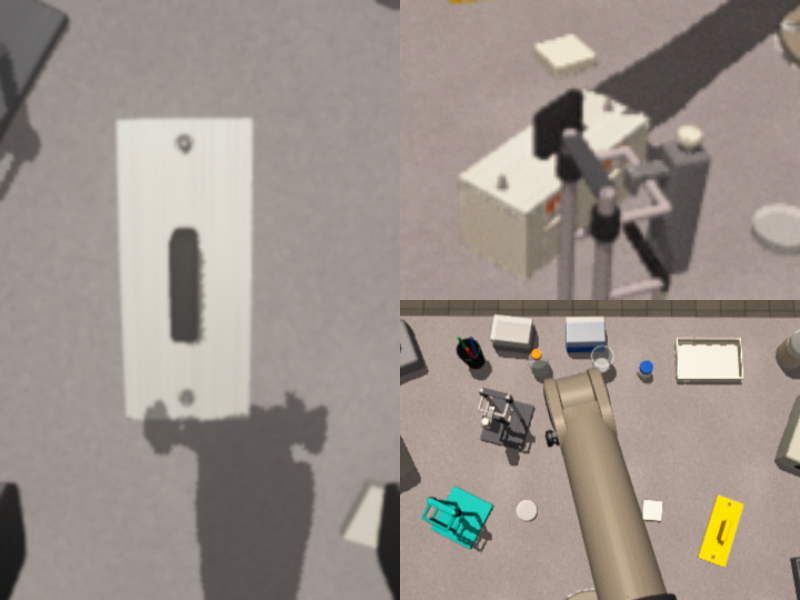

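The final view shows the cover flat on the rack, with both pins through its holes at (184,143) and (187,397) and its top at 82.5 mm. The pipette is hanging on the dark stand's bar and the bystanders haven't moved. Handing in.

```bash
python3 -c "
from bench import r
print(r.hand_in())"
```

```text
the job is handed in; nothing more can be done
None
```

The pipette now hangs by its finger rest on the dark stand's bar, and the cover plate lies fully home on the rack with both pins through its holes. I handed in at about 24.6 s of the 66 s allowed.

- **Pipette:** Before letting go I tugged it down until the bar dipped about 10 mm by wrist depth (about 4 N on the wrist), well short of the stop. I eased off and released it. It hangs with a dip of about 2.3 mm, at the low end of the 2–5 mm the task text gives for its weight.
- **Cover:** The pins entered the holes with almost no load. It then seated firmly: the tool stopped moving while the force rose to about 10 N. After release the plate is level to about 1 mrad. Its top reads 82.5 mm against 83 mm nominal.
- **Robot and bystanders:** The gripper is about 0.2 m above the cover and touches nothing, and every bystander in the last views stands where it was.

**Disagreements:** The rack centre differed by 1–2 mm between cameras, which I settled by sighting a pin through the plate's hole. The gripper reads about 1–2 mm less than the stated part widths.

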